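# Dent a test coupon with the spring impact tester and open its chamber

## Task

Put a test dent in the coupon that is already clamped in the spring impact tester: draw the knob back along its slanting barrel until the sear catches, let go of it, then press the trip tab so the striker fires. After the shot press the latch pad so the chamber lid pops up, and steady the swinging lid with the fingers until it stands open and still on its own. Leave the things lying round about where they are.

Things in the scene. Friction and masses are not known exactly. Their poses are not given: they have to be found in the camera images.
- tester: Impact tester, fixed to the table. Origin: on the table under the foot of the barrel; x points away from the robot (within 0.35 rad), y left, z up; it turns in yaw only. White base plate x -115 to 155, y -105 to 155 mm, 12 mm thick. Beyond the barrel a black chamber box, x -4 to 92, y -45 to 45, top at z 58 mm, with a hinged lid.
- barrel (a point): Foot of the barrel axis, at tester (0, 0, 20) mm. The point's z axis runs up the barrel axis, which leans back 35 deg from vertical towards the robot: (-0.573, 0, 0.820) in the tester's frame; its y is the tester's y. A dark spine and a round spring housing 36 mm in diameter end 112 mm up the axis.
- lamp (a point): Centre of the black LED bar over the knob, at tester (-64, -18, 250) mm: 16 mm (x), 85 mm (y), 14 mm high. No gripper can come straight down on the knob under it, only tilted along the barrel. Its 12 mm arm runs level at z 250 along tester y = -75 mm, from x -64 to a mast of the same thickness at x 115.
- knob (a point): Centre of the draw knob: a plain black cylinder 26 mm in diameter, 36 mm long along the barrel axis, 140 mm up that axis from the barrel's foot when the striker is home (its lower face is then 10 mm above the spring housing); it moves with the striker. The point's z axis is the barrel axis, upward.
- lid (a joint): Opening of the lid (rad): 0 shut and level, its edge towards the robot; grows as the edge swings up and away, to a stop at 1.75. Let go, it pops up and swings about its sprung rest, 1.25, for several seconds; 0.3 N moves it. To steady it lay a finger on the face that looks to the robot, push a little past 1.25 and draw slowly back.
- striker (a joint): Slide of the striker along the barrel axis (m): 0 home on the coupon, growing as the knob is drawn up and back; the sear catches under the collar at 0.030, the stop is at 0.038. The spring pulls it home with 5 N at 0 to 9 N at the stop; pushing past the sear takes up to 12 N. Moving mass 0.25 kg.
- tab (a point): Centre of the top of the trip tab: a steel plate 26 x 26 x 6 mm on the left (+y, 75 mm) of the barrel, square to the barrel axis, on the end of the sear's crank. The point's z axis is the tab's upward normal (along the barrel axis at rest). Press it down along the barrel axis (or straight down) with 3 to 4 N.
- sear (a joint): Angle of the sear crank (rad): 0 at rest (sprung), growing as the tab is pressed, to 0.35; the pivot lies 55 mm from the tab towards the barrel. A cocked striker is let go at about 0.16 rad (the tab some 9 mm down); the crank springs back by itself.
- pad (a point): Centre of the top of the lid's latch pad: a level steel plate 26 x 26 x 6 mm, 60 mm above the table, on the left of the chamber at tester (40, 101) mm. Press it straight down with 2 to 3 N. Keep the gripper clear of the lid, which reaches to y = 40 mm.
- latch (a joint): Angle of the latch crank (rad): 0 at rest (sprung), growing as the pad is pressed, to 0.35; the pivot lies 53 mm from the pad towards the chamber. The lid is let go at about 0.15 rad (the pad some 8 mm down).
- lid_hinge (a point): Middle of the lid's hinge line, at tester (85, 0, 62) mm; the hinge runs along the tester's y.
- lid_edge (a point): Middle of the lid's free edge. The lid is an aluminium plate 90 mm long (from hinge to edge), 80 mm wide, 6 mm thick, 0.15 kg.
- objective: Bystander: loose dark objective lens, 30 mm in diameter, 42 mm high, standing on the tester's base plate; origin at its underside.
- coupons: Bystander: loose stack of aluminium coupons, 40 x 25 x 12 mm, on the tester's base plate; origin at its underside.
- bottle: Bystander: white bottle, 52 mm in diameter, 130 mm high, beside the tester; origin at its underside.
- jar: Bystander: glass jar, 60 mm in diameter, 70 mm high, beside the tester; origin at its underside.
- loupe: Bystander: black loupe, 48 mm in diameter, 44 mm high, beside the tester; origin at its underside.
- slide_rack: Bystander: black rack with white slides, 90 x 55 x 60 mm, on the right of the table (a fixed digital microscope 280 mm high stands beyond it); origin at its underside.
- dish: Bystander: clear dish, 90 mm in diameter, 18 mm high, on the left of the table (a fixed open laptop 220 mm high stands beyond it); origin at its underside.

How it is judged:
By the outcome, as a careful person would: the job done as asked, in the order asked, and still so for the second after the job is handed in, with the robot touching nothing.
It also fails if it takes over 61 s, if anything falls off the work surface, if the arm or the gripper's body presses on something with over 40 N, if the wrist force passes 120 N, or if a joint passes its speed limit or range.

## Robot

A 6-joint arm with a two-finger parallel gripper is mounted at the origin on the work surface. World frame = base frame: x ahead of the robot, y to its left, z up, the work surface at z = 0. Lengths are in m, angles in degrees, forces in N, time in s.
With the tool pointing down it reaches from about 0.275 to 0.825 m from the base axis. Payload 4.9 kg.
Tool frame: the origin (TCP) lies at the very end of the fingers, on their centre line; the grasp point (between the pads) lies 19 mm behind it; z points along the fingers, y is the line along which they close (so a half turn about z gives the same grasp; the last joint's range is limited). The gripper opens to 85 mm and grips with 20 to 120 N. Pads are 22 mm wide; open, the fingers measure 114 mm over their backs; the gripper's body (76 mm by 85 mm) begins 54 mm behind the grasp point. The pads swing forward as they close: fully open they stand 13 mm farther back than shut.
Start: joints at [56.654, 18.69, -11.035, 60.275, 0, 82.311], TCP at [0.238, 0.496, 0.195] pointing down, gripper open.
Joint ranges: [-152.03, 152.03], [-55.5, 102.48], [-74.3, 77.21], [-110.64, 120.58], [-84.22, 78.4], [-180, 180]. Speed limits (degrees/s): [147.25, 147.25, 180, 180, 180, 180].

## Interface

Orientations are given as a 3x3 rotation matrix whose columns are the frame's x, y, z axes.
In Python, from station import env, solve_ik, cams, status gives the robot as it stands. Calls block until the motion is done:
- env.goto(position, orientation): joint-space move of the TCP to a pose.
- env.movel(position, rot=None, feed=0.15, force_limit=None): straight line of the TCP; rot=None keeps the orientation; feed is the mean speed in m/s. With force_limit (N) it stops when the force on the tool has changed by that much, and returns True; else False.
- env.move_joints(angles): joint-space move.
- env.ungrasp() and env.clamp(grip_force=None): open the fingers fully, or close them until they stop; grip_force is the grip in N (None keeps the last).
- env.hold(seconds).
- solve_ik(position, orientation): joint angles nearest the present ones, or None.
- cams.get_image(name): name is "side" or "top"; returns the picture (400x640x3 uint8, red, green, blue); there is no depth.
- cams.camera_model(name): a dict with "mtx" (3x3 intrinsics, pixels), "D" ([k1, k2, p1, p2, k3] as OpenCV has them; the pictures are not rectified), "rvec" (rotation vector, rad) and "tvec" (3), from world to camera coordinates, as OpenCV has them. Camera axes: x right, y down, z forward; pixel columns grow to the right and rows downward; lengths in m; the calibration is good to about 2 mm. A picture is of the moment at which its call begins. camera_model takes no time and is no camera call.
A pose or a line that the arm cannot do raises env.MotionError and nothing moves.
- env.close_job(): hands the job in; it is judged then, once.
Readings, each from a call of its own:
- status.current_clock(): time.
- status.current_q(): joint angles.
- status.current_qvel(): joint speeds.
- status.current_tau(): joint torques, N m.
- status.current_tool_pos(): TCP position.
- status.current_orientation(): TCP orientation.
- status.current_wrist_force(): force on the tool from outside, world axes, zero at the start.
- status.current_moment(): the same for the moment, N m.
- status.current_gripper_width(): opening from 0.0 (shut) to 1.0 (fully open).
- status.current_grasp_force(): force on a finger pad.
Only numpy, scipy, OpenCV 4.12 (cv2) and the standard library are available. Lean on these libraries where they do the work, as an engineer would, in place of code of your own. Each camera call takes 0.05 s, during which the arm holds its last target. There are 200 camera calls.

## Working session

There is one attempt and no reset: what is moved stays moved. The work goes in short steps, each a Python script; the robot and the scene stay as the last script left them, time stands still between calls to the robot, and variables do not carry over. Pictures are saved under pics/ and viewed, at most 10 in all, crops included, and the job is handed in when it is done.

```bash
mkdir -p pics; ls
python3 - <<'E'
from station import env, cams, status
import cv2
for n in("side","top"):
    im=cams.get_image(n); cv2.imwrite(f"pics/{n}0.png",im[:,:,::-1]); m=cams.camera_model(n); print(n,m)
print(status.current_clock())
E
```

```text
pics
side {'mtx': array([[419.05831486,   0.        , 320.087499  ],
       [  0.        , 419.05831486, 203.12756572],
       [  0.        ,   0.        ,   1.        ]]), 'D': array([0.03161633, 0.        , 0.        , 0.        , 0.        ]), 'rvec': array([ 2.20812705, -0.64134823,  0.31726505]), 'tvec': array([-0.51142517,  0.32687394,  1.17041161])}
top {'mtx': array([[371.22049865,   0.        , 316.10044122],
       [  0.        , 371.22049865, 199.89864938],
       [  0.        ,   0.        ,   1.        ]]), 'D': array([-0.01075703,  0.        ,  0.        ,  0.        ,  0.        ]), 'rvec': array([ 2.16684353, -2.15129012,  0.15479263]), 'tvec': array([-0.01378765,  0.60990897,  1.26231544])}
0.1
```

View pics/top0.png

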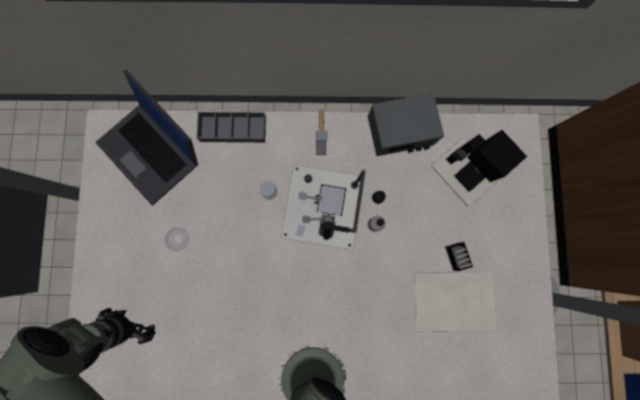

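View pics/side0.png

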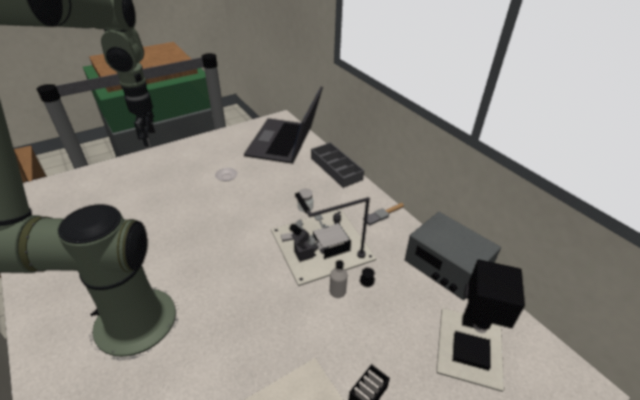

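The top view shows the tester plate around pixels (282–366, 165–250), with the lamp arm on its right side at about x=360. In the side view the plate spans roughly (272–375, 210–282). I'll enlarge both.

Run:
```python
import cv2
a=cv2.imread("pics/top0.png")[155:260,255:395]; cv2.imwrite("pics/tc.png",cv2.resize(a,None,fx=5.7,fy=5.7,interpolation=cv2.INTER_CUBIC))
a=cv2.imread("pics/side0.png")[180:300,260:390]; cv2.imwrite("pics/sc.png",cv2.resize(a,None,fx=5,fy=5,interpolation=cv2.INTER_CUBIC))
```

```text
(no output)
```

View pics/tc.png

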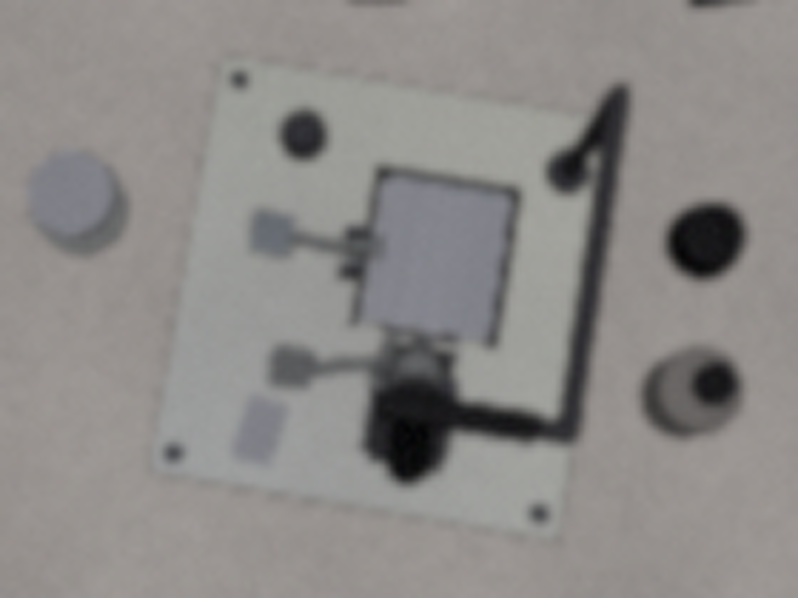

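View pics/sc.png

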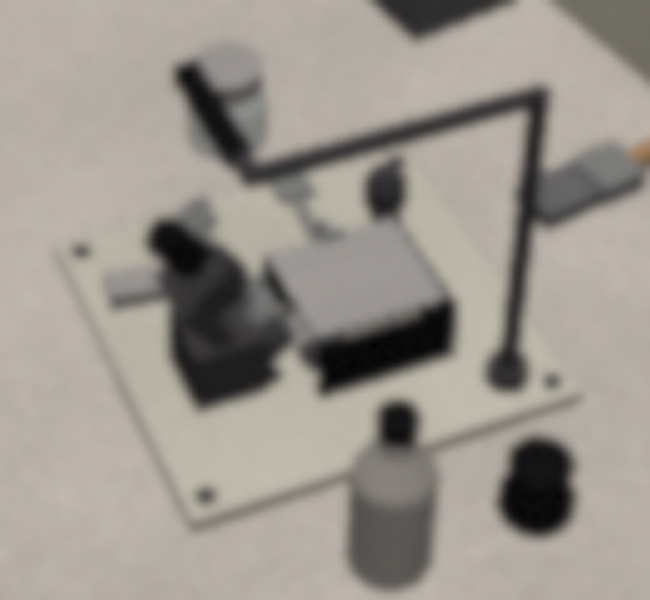

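The top crop shows plate corners at (220,60), (155,470) and (556,537), the pad at (272,233), the tab at (292,366), and the lamp arm from (570,435) to (622,92). The side crop shows corners at (55,248), (195,525) and (580,398), the lamp arm from (250,178) to (545,92), and the tab at about (198,215). I'll fit the pose to these.

```bash
cat > geo.py <<'E'
import numpy as np, cv2
from station import cams
def proj(n,P):
    m=cams.camera_model(n); return cv2.projectPoints(np.float64(P).reshape(-1,3),m["rvec"],m["tvec"],m["mtx"],m["D"])[0][:,0]
def unc(n,p):
    p=np.float64(p); return (p+.5)/5.7-.5+[255,155] if n=="top" else (p+.5)/5-.5+[260,180]
def T(v,L):
    x,y,a=v; c,s=np.cos(a),np.sin(a); L=np.float64(L).reshape(-1,3)
    return np.c_[x+c*L[:,0]-s*L[:,1],y+s*L[:,0]+c*L[:,1],L[:,2]]
E
python3 - <<'E'
from geo import *
from scipy.optimize import least_squares
top=[((155,.155,.012),(220,60)),((-.115,.155,.012),(155,470)),((-.115,-.105,.012),(556,537)),((.04,.101,.06),(272,233)),((-.064,-.075,.25),(568,435)),((.115,-.075,.25),(620,95))]
top[0]=((.155,.155,.012),(220,60))
side=[((-.115,.155,.012),(55,248)),((-.115,-.105,.012),(195,523)),((.155,-.105,.012),(580,398)),((-.064,-.075,.25),(250,178)),((.115,-.075,.25),(543,95)),((.04,.101,.06),(292,188))]
def res(v,full=False):
    r=[]
    for n,l in(("top",top),("side",side)):
        r.append(proj(n,T(v,[a for a,_ in l]))-unc(n,[b for _,b in l]))
    r=np.vstack(r); return r if full else r.ravel()
s=least_squares(res,[.5,0,0],loss="soft_l1"); print(s.x); print(res(s.x,True).round(2))
v=s.x; np.save("v.npy",v)
def tri(pt,ps,x0):
    f=lambda X:np.r_[(proj("top",T(v,X))-unc("top",[pt]))[0],(proj("side",T(v,X))-unc("side",[ps]))[0]]
    q=least_squares(f,x0); return q.x,q.fun
print("tab",tri((292,366),(198,215),[0,.07,.1]))
a=np.array([-.573,0,.820])
for k in(.122,.14,.158):print("knob",k,((proj("top",T(v,a*k+[0,0,.02]))+.5-[255,155])*5.7),((proj("side",T(v,a*k+[0,0,.02]))+.5-[260,180])*5))
print("objective",tri((303,132),(385,190),[.1,.1,.03]),"coupons",tri((260,430),(137,285),[-.08,.1,.024]))
print(T(v,[0,0,0]))
E
```

```text
[ 0.56856054 -0.05480793 -0.15706111]
[[ 0.07 -1.51]
 [-1.57  0.29]
 [ 0.72  0.61]
 [-0.01 -0.4 ]
 [ 0.11 -0.5 ]
 [-0.04 -0.35]
 [-0.56  0.02]
 [-0.72  0.8 ]
 [ 0.79 -0.61]
 [ 0.16  0.41]
 [-0.62  0.67]
 [-0.05 -0.34]]
tab (array([-0.03976934,  0.07419246,  0.08550252]), array([ 0.1837697 , -0.36751539, -0.39336932,  0.0447552 ]))
knob 0.122 [[411.94836811 432.61101565]] [[194.47756294 264.65068464]]
knob 0.14 [[410.11144875 449.39929531]] [[178.11112006 251.83595591]]
knob 0.158 [[408.22462049 466.64266853]] [[161.40649732 238.75792042]]
objective (array([0.1071954 , 0.09334251, 0.03913637]), array([ 0.01285238, -0.02398708, -0.02621545,  0.00437202])) coupons (array([-0.07787335,  0.08907739,  0.0226517 ]), array([ 0.08277971, -0.16969744, -0.17805354,  0.01697315]))
[[ 0.56856054 -0.05480793  0.        ]]
```

The fit holds to about 2 mm. The triangulated tab position comes out on the barrel axis at s≈76 mm, y≈75 mm, as it should. Next I'll check that every planned pose is reachable.

```bash
cat > plan.py <<'E'
from geo import *
from station import env, solve_ik, cams, status
from scipy.spatial.transform import Rotation as Ro
v=np.load("v.npy"); RZ=Ro.from_euler("z",v[2]).as_matrix()
a=np.array([-.5736,0,.8192]); F=np.array([0,0,.02])
P=lambda p:T(v,p)[0]
def ori(z,sgn=1):       # tool axis z in tester frame, tool y as near tester +-y as can be
    z=np.float64(z); z/=np.linalg.norm(z); y=np.array([0,sgn,0.]); y-=z*(y@z); y/=np.linalg.norm(y)
    return RZ@np.c_[np.cross(y,z),y,z]
def left(deg,sgn=1): t=np.radians(deg); return ori([0,-np.sin(t),-np.cos(t)],sgn)
S=1
BAR=ori(-a,S)
axis=lambda s,y=0:P(F+a*s+[0,y,0])
E
python3 - <<'E'
from plan import *
for sg in(1,-1):
  B=ori(-a,sg)
  for n,p,o in[("pre",axis(.26),B),("g",axis(.126),B),("draw",axis(.160),B),("out",axis(.27),B),("tabpre",axis(.12,.075),B),("tab",axis(.06,.075),B),
    ("pad",P([.04,.093,.12]),left(15,sg)),("padd",P([.04,.093,.045]),left(15,sg)),("lid0",P([0,.028,.20]),left(35,sg)),("lid0",P([0,.028,.125]),left(35,sg)),("lid1",P([.058,.028,.125]),left(35,sg)),("lid25",P([.058,.028,.125]),left(25,sg))]:
    q=solve_ik(p,o); print(sg,n,p.round(3),None if q is None else np.round(q,1))
E
```

```text
1 pre [ 0.421 -0.031  0.233] [-19.  -25.8 -58.5  22.6   5.7  -8.2]
1 g [ 0.497 -0.044  0.123] [-16.4  -2.4 -64.2  -6.5   4.2  -6.1]
1 draw [ 0.478 -0.04   0.151] [-16.9  -8.9 -63.4   0.7   4.5  -6.5]
1 out [ 0.416 -0.031  0.241] [-19.3 -27.2 -57.8  24.8   5.9  -8.5]
1 tabpre [0.512 0.03  0.118] [ -2.3   0.7 -62.3  -7.8  -3.8   5.5]
1 tab [0.546 0.025 0.069] [ -3.   11.5 -62.  -18.3  -3.4   4.9]
1 pad [0.623 0.031 0.12 ] [  4.   33.2  -1.   59.2 -14.6  13.4]
1 padd [0.623 0.031 0.045] [  4.   37.3  -5.7  50.5 -14.6  13.4]
1 lid0 [ 0.573 -0.027  0.2  ] [  8.6  31.6   0.4  70.8 -33.1  21.2]
1 lid0 [ 0.573 -0.027  0.125] [  8.6  35.2  -4.9  61.8 -33.1  21.2]
1 lid1 [ 0.63  -0.036  0.125] [  7.1  40.4   4.8  65.4 -33.4  19.4]
1 lid25 [ 0.63  -0.036  0.125] [  2.8  35.8   1.3  60.9 -24.4  13. ]
-1 pre [ 0.421 -0.031  0.233] [-19.  -25.8 -58.5  22.6   5.7 171.8]
-1 g [ 0.497 -0.044  0.123] [-16.4  -2.4 -64.2  -6.5   4.2 173.9]
-1 draw [ 0.478 -0.04   0.151] [-16.9  -8.9 -63.4   0.7   4.5 173.5]
-1 out [ 0.416 -0.031  0.241] [-19.3 -27.2 -57.8  24.8   5.9 171.5]
-1 tabpre [0.512 0.03  0.118] [  -2.3    0.7  -62.3   -7.8   -3.8 -174.5]
-1 tab [0.546 0.025 0.069] [  -3.    11.5  -62.   -18.3   -3.4 -175.1]
-1 pad [0.623 0.031 0.12 ] [   4.    33.2   -1.    59.2  -14.6 -166.6]
-1 padd [0.623 0.031 0.045] [   4.    37.3   -5.7   50.5  -14.6 -166.6]
-1 lid0 [ 0.573 -0.027  0.2  ] [   8.6   31.6    0.4   70.8  -33.1 -158.8]
-1 lid0 [ 0.573 -0.027  0.125] [   8.6   35.2   -4.9   61.8  -33.1 -158.8]
-1 lid1 [ 0.63  -0.036  0.125] [   7.1   40.4    4.8   65.4  -33.4 -160.6]
-1 lid25 [ 0.63  -0.036  0.125] [   2.8   35.8    1.3   60.9  -24.4 -167. ]
```

Run:
```python
from plan import *
env.goto(axis(.27),BAR)
env.movel(axis(.20),feed=.1)
a1=cams.get_image("top")[155:260,255:395]; b=cams.get_image("side")[180:300,260:390]
o=np.hstack([cv2.resize(a1,(400,300),interpolation=2),cv2.resize(b,(325,300),interpolation=2)]); cv2.imwrite("pics/pre.png",o[:,:,::-1])
print(status.current_clock(),status.current_wrist_force(),status.current_tool_pos()-axis(.2))
```

```text
3.0083 [-0.48010019  0.01800229  0.59143181] [ 2.15386519e-04 -8.66548700e-07  6.34428757e-04]
```

View pics/pre.png

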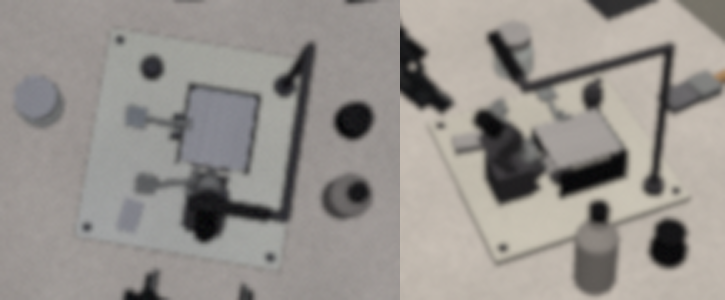

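The top crop shows the fingertips at (152,272) and (246,285), and the knob end is at (205,232). I'll compare that with the expected projection of the tool.

Run:
```python
from plan import *
t=status.current_tool_pos();R=status.current_orientation()
for d in(0,-.013):
  for y in(-.05,0,.05):
    X=t+R@[0,y,d]
    print(d,y,((proj("top",X)-[255,155])*400/140).round(),((proj("side",X)-[260,180])*2.5+[400,0]).round())
for k in (.122,.158): print(((proj("top",axis(k))-[255,155])*400/140).round(),((proj("side",axis(k))-[260,180])*2.5+[400,0]).round())
a1=cams.get_image("top")[190:280,270:380]; b=cams.get_image("side")[180:270,250:360]
o=np.hstack([cv2.resize(x,(400,327),interpolation=2) for x in(a1,b)]); cv2.imwrite("pics/pre2.png",o[:,:,::-1])
```

```text
0 -0.05 [[247. 261.]] [[475. 130.]]
0 0 [[201. 253.]] [[459. 102.]]
0 0.05 [[155. 246.]] [[445.  76.]]
-0.013 -0.05 [[247. 268.]] [[468. 125.]]
-0.013 0 [[200. 260.]] [[453.  97.]]
-0.013 0.05 [[154. 253.]] [[439.  71.]]
[[205. 215.]] [[496. 131.]]
[[203. 233.]] [[479. 118.]]
```

View pics/pre2.png

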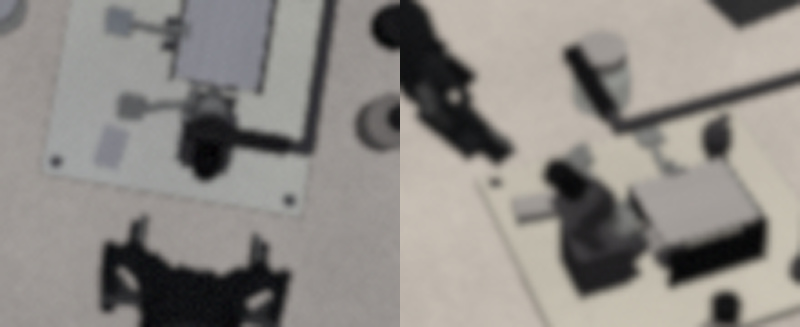

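The fingertips appear about 30 mm farther back than the predicted position. I'll check this against the start picture, where the TCP was given.

Run:
```python
from plan import *
t=np.array([.238,.496,.195])
for z in(0,.013,.045): print(z,proj("top",t+[0,0,z]),proj("side",t+[0,0,z]))
a1=cv2.imread("pics/top0.png")[290:360,80:180]; b=cv2.imread("pics/side0.png")[80:150,100:200]
cv2.imwrite("pics/st.png",np.hstack([cv2.resize(x,(400,280),interpolation=2) for x in(a1,b)]))
print(status.current_tool_pos(),status.current_q(),status.current_gripper_width(),axis(.2))
```

```text
0 [[145.12034102 316.35741861]] [[153.24411206 151.90928421]]
0.013 [[143.15012076 317.15545426]] [[152.31406538 148.73360952]]
0.045 [[138.09610538 319.20241984]] [[149.97399295 140.75210574]]
[ 0.45550729 -0.03694656  0.18455851] [-17.66160067 -16.19359937 -61.93706951   9.49072081   4.95508376
  -7.11398753] 1.000500594370239 [ 0.4552526  -0.03686386  0.18384   ]
```

View pics/st.png

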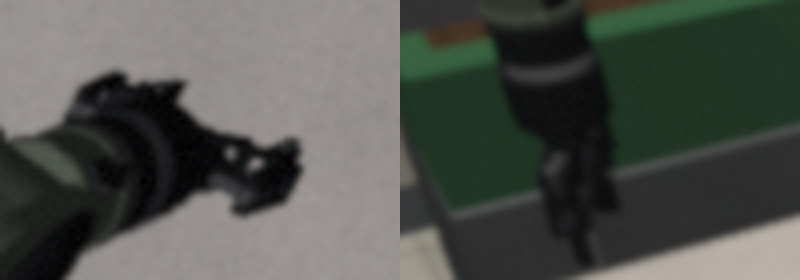

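The visible tips sit back along the tool in both poses. I'll settle where they really are by closing the fingers and gently touching the knob's end, which should happen at s=0.158.

Run:
```python
from plan import *
c=status.current_clock
env.clamp(20); print(c(),status.current_gripper_width())
im=cams.get_image("side"); cv2.imwrite("pics/closed_side.png",im[:,:,::-1]); cv2.imwrite("pics/closed_top.png",cams.get_image("top")[:,:,::-1])
w0=status.current_wrist_force()
h=env.movel(axis(.125),feed=.03,force_limit=3)
A=RZ@a
print(h,c(),"s",(status.current_tool_pos()-axis(0))@A,status.current_wrist_force()-w0)
```

```text
3.875 0.0011114922838581156
False 6.625 s 0.12508794000607473 [-1.27747902  0.50848468  0.87700695]
```

Run:
```python
from plan import *
f=lambda i:i[190:280,270:380]; g=lambda i:i[170:260,240:350]
ti=cams.get_image("top");si=cams.get_image("side")
ct=cv2.imread("pics/closed_top.png")[:,:,::-1];cs=cv2.imread("pics/closed_side.png")[:,:,::-1]
o=np.vstack([np.hstack([cv2.resize(x,(366,300),interpolation=2) for x in r]) for r in((f(ct),g(cs)),(f(ti),g(si)))]); cv2.imwrite("pics/pr.png",o[:,:,::-1])
for s in(.2,.125,.158): print(s,(proj("top",axis(s))-[270,190])*3.33,(proj("side",axis(s))-[240,170])*3.33)
```

```text
0.2 [[184.15464972 179.13594625]] [[145.43312582 169.78089437]]
0.125 [[188.85629731 136.21842464]] [[192.58103608 206.5827468 ]]
0.158 [[186.85307525 154.5055796 ]] [[172.33637229 190.77834665]]
```

View pics/pr.png

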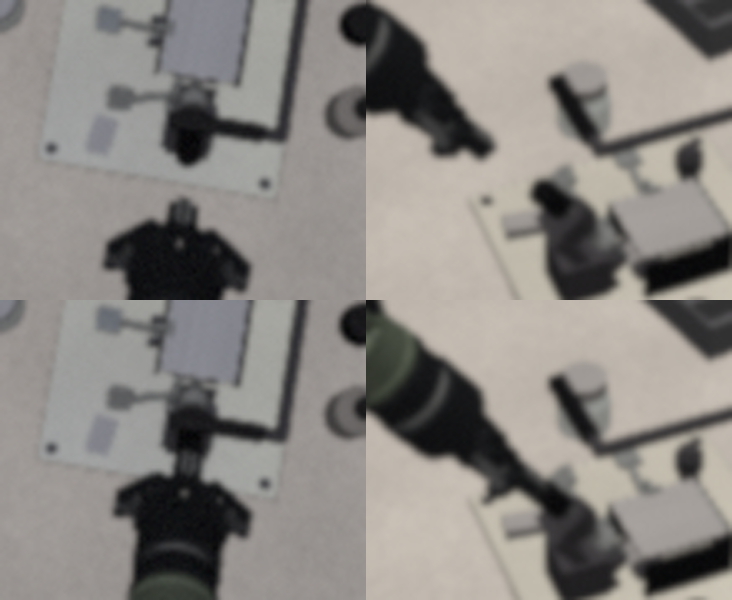

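The closed fingertips sit about 37 mm short of the reported TCP, measured the same in both views. That explains why there was no contact. I'll probe further to measure the offset.

Run:
```python
from plan import *
c=status.current_clock
w0=status.current_wrist_force(); A=RZ@a
h=env.movel(axis(.100),feed=.025,force_limit=3)
s=(status.current_tool_pos()-axis(0))@A
print(h,c(),"s",s,"offset",.158-s,status.current_wrist_force()-w0)
if h: env.movel(axis(s+.03),feed=.1); env.ungrasp()
print(c(),status.current_wrist_force())
```

```text
True 7.1333 s 0.12079641184790701 offset 0.03720358815209299 [-2.69373964  0.85632973  6.51948615]
8.3667 [-0.26011704  0.1846192   0.1756164 ]
```

The offset is 37 mm, which matches the images. I'll correct all commands by it, then grasp and draw the knob.

```bash
cat >> plan.py <<'E'
D=.037
def C(p,o): return p+D*o[:,2]     # command that brings the true fingertip to p
A=RZ@a; c=status.current_clock
tip_s=lambda:(status.current_tool_pos()-axis(0))@A+D
E
python3 - <<'E'
from plan import *
w0=status.current_wrist_force()
h=env.movel(C(axis(.126),BAR),feed=.06,force_limit=12); print(h,c(),tip_s())
if h: raise SystemExit
env.clamp(60); print(c(),"w",status.current_gripper_width(),status.current_grasp_force(),status.current_wrist_force()-w0)
if .2<status.current_gripper_width()<.45:
    for d in(.010,.020,.028,.0345):
        h=env.movel(C(axis(.126+d),BAR),feed=.03,force_limit=30); print(d,h,c(),tip_s(),(status.current_wrist_force()-w0)@A,status.current_gripper_width())
    env.movel(C(axis(.126+.028),BAR),feed=.02); print("back .028",c(),(status.current_wrist_force()-w0)@A)
E
```

```text
False 9.55 0.12620001986644022
10.1333 w 0.2893525749298836 58.258575797080994 [-4.76297844  2.66505944  7.18715705]
0.01 False 10.6167 0.13598855802752763 -7.570850888077334 0.29017377726481464
0.02 False 11.1 0.14591881523368141 -9.630875434316678 0.284477951972796
0.028 False 11.5167 0.15397521246867238 -8.824871059912686 0.28817643902655954
0.0345 False 11.8833 0.16044448529874866 -10.464885896543311 0.288467003427437
back .028 12.3583 39.36582116442295
```

The jump to +39 N on the way back shows the sear has caught. I'll relieve the load, release and retreat.

Run:
```python
from plan import *
env.movel(C(axis(.126+.0305),BAR),feed=.03); print(c(),status.current_wrist_force()@A)
env.ungrasp(); print(c(),status.current_wrist_force())
env.movel(C(axis(.27),BAR),feed=.15); 
t=cams.get_image("top");s=cams.get_image("side")
o=np.hstack([cv2.resize(x,(400,327),interpolation=2) for x in(t[190:280,270:380],s[170:260,240:350])]); cv2.imwrite("pics/ck.png",o[:,:,::-1])
for k in(.158,.188): print((proj("top",axis(k))-[270,190])*3.636,(proj("side",axis(k))-[240,170])*3.636+[400,0])
B=BAR
q=[solve_ik(C(p,o),o) is not None for p,o in[(axis(.27,.075),B),(axis(.13,.075),B),(axis(.05,.075),B),(P([.04,.093,.12]),left(15)),(P([.04,.093,.03]),left(15)),(P([-.005,.028,.2]),left(35)),(P([-.005,.028,.125]),left(35)),(P([.06,.028,.125]),left(35))]]
print(q,c())
```

```text
12.6083 -9.25970723633382
13.225 [ 0.2088117  -0.60418165  0.50312249]
[[204.02335784 168.70338962]] [[588.17268758 208.30932985]]
[[201.93827038 187.73581848]] [[567.33754755 192.04725936]]
[True, True, True, True, True, True, True, True] 14.2333
```

View pics/ck.png

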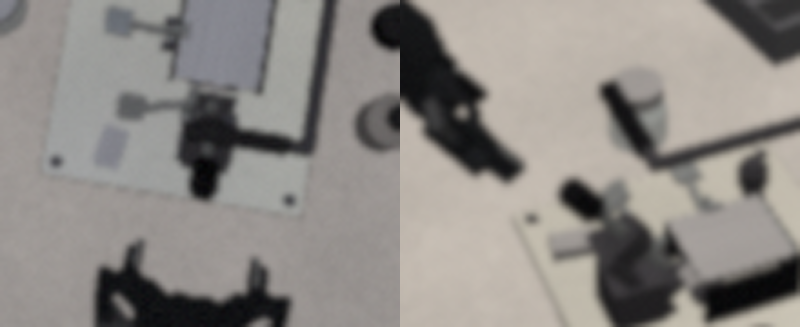

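The knob stays drawn, with its end at (203,198) against about 168 when home, so it is cocked. Next I'll press the trip tab.

Run:
```python
from plan import *
k=lambda:cams.get_image("top")[240:243,324:328].mean()
kb=k(); env.clamp(20); 
env.movel(C(axis(.26,.075),BAR),feed=.2); env.movel(C(axis(.092,.075),BAR),feed=.15); w0=status.current_wrist_force()
s0=None
for s in(.078,.074,.070,.066,.063,.060,.057):
    h=env.movel(C(axis(s,.075),BAR),feed=.03,force_limit=15); print(s,h,tip_s(),(status.current_wrist_force()-w0).round(1),k(),c())
    if h or k()>kb+30: break
env.movel(C(axis(.16,.075),BAR),feed=.15)
print(kb,k(),c())
```

```text
0.078 False 0.07762778194878714 [-0.5  1.7  0.1] 12.0 17.5083
0.074 False 0.07360296046515982 [ 2.1 -0.3 -2.1] 13.277777777777779 17.8917
0.07 False 0.06976769136761052 [-3.3  0.6  1. ] 13.166666666666666 18.275
0.066 False 0.06571679106052823 [-0.5  0.6  2.5] 149.86111111111111 18.6583
13.555555555555555 149.05555555555554 19.5333
```

The knob went home, so the striker fired. Now the latch pad.

Run:
```python
from plan import *
k=lambda:cams.get_image("top")[203:210,322:336].astype(float)
L=left(15)
env.goto(C(P([.03,.12,.17]),L),L); env.movel(C(P([.04,.093,.075]),L),feed=.15)
k0=k(); w0=status.current_wrist_force(); print(c())
for z in(.064,.060,.057,.054,.051,.048,.045):
    h=env.movel(C(P([.04,.093,z]),L),feed=.03,force_limit=15); d=abs(k()-k0).mean(); print(z,h,(status.current_wrist_force()-w0).round(1),d.round(1),c())
    if h or d>20: break
env.movel(C(P([.04,.10,.13]),L),feed=.2)
print(abs(k()-k0).mean(),c())
```

```text
21.4917
0.064 False [-1.1 -0.7  0.1] 0.8 22.0583
0.06 False [ 0.2 -0.6  1.9] 0.7 22.3917
0.057 False [-0.1  1.4  1.9] 0.8 22.6917
0.054 False [-0.6  0.6  2.7] 38.4 22.9917
38.72789115646258 23.575
```

The lid is open. Now I'll steady it.

Run:
```python
from plan import *
L=left(35)
env.goto(C(P([.0,.11,.205]),L),L); env.movel(C(P([-.008,.028,.2]),L),feed=.2); env.movel(C(P([-.008,.028,.125]),L),feed=.15)
print(c()); w0=status.current_wrist_force()
h=env.movel(C(P([.056,.028,.125]),L),feed=.04,force_limit=10); print(h,c(),status.current_wrist_force()-w0)
env.hold(1.0)
t0=cams.get_image("top"); cv2.imwrite("pics/push.png",t0[:,:,::-1])
env.movel(C(P([.022,.028,.125]),L),feed=.007); print(c())
env.movel(C(P([-.008,.028,.125]),L),feed=.03); print(c())
env.movel(C(P([-.008,.028,.2]),L),feed=.1); env.movel(C(P([-.0,.16,.22]),L),feed=.2)
I=[]
for i in range(6): I.append([cams.get_image(n).astype(float) for n in("top","side")]); env.hold(.2)
for i in range(1,6): print([np.abs(cv2.GaussianBlur(I[i][j]-I[0][j],(3,3),0))[y0:y1,x0:x1].mean().round(2) for j,(y0,y1,x0,x1) in enumerate(((175,215,310,350),(195,250,310,360)))])
print(c())
t,s=[x.astype(np.uint8) for x in I[-1]]
o=np.hstack([cv2.resize(x,(400,327),interpolation=2) for x in(t[160:250,280:390],s[180:270,270:380])]); cv2.imwrite("pics/fin.png",o[:,:,::-1])
```

```text
25.225
False 26.975 [-0.29916613  0.06991544 -0.56565753]
33.0333
34.1833
[np.float64(0.35), np.float64(0.24)]
[np.float64(0.32), np.float64(0.24)]
[np.float64(0.32), np.float64(0.23)]
[np.float64(0.34), np.float64(0.22)]
[np.float64(0.33), np.float64(0.23)]
37.7
```

View pics/fin.png

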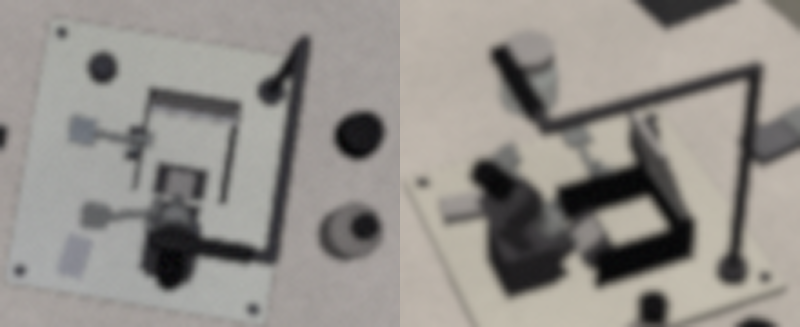

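The lid stands open and the pictures show no motion. I'll confirm numerically that the finger really moved it, by comparing the lid's right end when pushed and at rest.

Run:
```python
from plan import *
p=cv2.imread("pics/push.png").astype(float).mean(2); f=cams.get_image("top").astype(float).mean(2)
for y in range(178,200): print(y,p[y,334:344].mean().round(),f[y,334:344].mean().round())
print(c())
```

```text
178 174.0 170.0
179 175.0 170.0
180 175.0 170.0
181 175.0 171.0
182 174.0 170.0
183 174.0 170.0
184 174.0 169.0
185 166.0 162.0
186 142.0 135.0
187 122.0 97.0
188 128.0 75.0
189 136.0 74.0
190 148.0 81.0
191 163.0 101.0
192 170.0 126.0
193 170.0 144.0
194 169.0 156.0
195 167.0 161.0
196 164.0 160.0
197 163.0 159.0
198 162.0 157.0
199 161.0 156.0
37.75
```

The lid's edge was clearly pushed past its rest position and came back with the finger. It is now still, so I'm handing in.

```bash
python3 -c "
from station import env
print(env.close_job())"
```

```text
the job is handed in; nothing more can be done
None
```

The job is handed in at about 38 s of the 61 s allowed: striker cocked and fired, latch pad pressed, lid steadied until it stood open and still, and nothing lying round about touched; the real fingertips sat 37 mm behind the reported TCP, so I measured that on the knob and corrected for it.

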